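Lock the craft-room drawer cabinet with its rod

TASK

Lock the craft-room paper drawers: take the locking rod with the flat-sided wooden handle out of its stand and thread it down through the three drawer lugs, feeling for each hole since the drawers are not quite in line, into the foot hole until it is fully home with its shoulder on the top lug; then let go. Be gentle so that the lugs are not forced, and leave the other things alone.

Things in the scene. Friction and masses are not known exactly. Their poses are not given: they have to be found in the camera images.
- cabinet: Low plywood cabinet, fixed, 240 mm wide, 220 deep, 106 high; -y is the way its three drawers pull out, x runs along their fronts. Origin: on the foot hole's axis, at table height. Each drawer slides along y, dragging about 1 N, 14 mm either way from true, and carries a steel lug (40 in x, 38 in y, 6 thick) with a vertical 12.5 mm hole. Pressing lugs or foot with over 20 N spoils them.
- foot_hole (a point): Middle of the mouth of the foot hole: vertical, 12.5 mm wide, 17 deep, in a fixed steel block 20 mm high before the drawers. Axes as the cabinet's. The three lugs stand one over another above it, their upper faces 92, 60 and 28 mm above this point. Drawers are not pushed in alike: each lug hole is up to 10 mm off this axis, either way along y; in x they are in line.
- lug1_hole (a point): Middle of the mouth (upper face) of the top lug's hole, 112 mm above the table; axes as the cabinet's. The lower two lugs' holes, hidden under it, are not measured. A rod in a lug's hole, moved along y, takes that drawer along. A lug bends down 1 mm for 2.5 N (6 mm at most) and springs back.
- rod_handle (a point): Centre of the locking rod's handle: upright flat-sided wooden grip, 26 mm in x, 16 in y, 45 high. z points up the rod. Below it is a steel shank 10 mm thick, 104 long. This point is 126.5 mm above the tip, 22.5 above the shoulder (the handle's flat underside, wider than the lug holes). Weighs 60 to 110 g; stands upright and loose in one of the stand's holes.
- rod_tip (a point): Middle of the flat lower end of the rod (7 mm wide, with a 2 mm high chamfer to the full 10 mm). When the rod is fully home its shoulder rests on the top lug and the tip lies 12 mm below the mouth of the foot hole. Axes as rod_handle.
- rod: The whole locking rod; origin at its tip, axes as rod_handle.
- stand: Fixed wooden stand, 120 (x) x 50 (y) x 50 mm high, origin under its middle. Two vertical 11.5 mm holes 45 mm deep, 35 mm either way along its x; one holds the locking rod, the other the burnisher.
- burnisher_knob (a point): Middle of the round wooden knob (24 mm) of the burnisher, a shorter tool 92 mm long in the stand's other hole; this point is 76 mm above its tip. Not needed; leave it there.
- paint_jar_mid (a point): Glass paint jar, 60 mm across, 70 mm high; bystander, to be left alone. The point is 35 mm above its underside, in its middle.
- glue_bottle_mid (a point): White glue bottle, 48 mm across, 110 mm high; bystander, to be left alone. The point is 55 mm above its underside, in its middle.
- stamp_block_mid (a point): Dark wooden printing stamp, 50 x 40 mm, 54 mm high with its knob; bystander, to be left alone. The point is 15 mm above its underside, in its middle.
- water_cup_mid (a point): Empty clear plastic cup, 76 mm across, 80 mm high; bystander, to be left alone. The point is 40 mm above its underside, in its middle.
- tape_core_mid (a point): Cardboard tape ring, 84 mm across, 25 mm high; bystander, to be left alone. The point is 12.5 mm above its underside, in its middle.
- brush_mid (a point): Paint brush lying down, 180 mm long; bystander, to be left alone. The point is 10 mm above its underside (middle of the length lies near it).
Not all that is in view belongs to the job. Leave any green or turquoise look-alike of the rod alone.

How it is judged:
On the way, in this order (a step that is already met when the one before it is completed fails the run):
1. the rod is lifted out of its stand, its tip at least 60 mm above the table (height (world z) of rod_tip above 0.06 m), for 0.1 s.
2. the rod's tip is through the top lug (z of rod_tip in the frame of lug1_hole below -0.008 m and horizontal distance between rod_tip and lug1_hole below 0.006 m), for 0.1 s.
At the end, for the whole second after the job is handed in: The rod stands upright (within 0.08 rad) through all three lugs, its tip in the foot hole (within 4 mm of its axis) and at least 9 mm below its mouth, the shoulder thus within 3 mm of the top lug, the handle within 10 mm of the foot's axis, released and at rest (horizontal distance between rod_tip and foot_hole below 0.004 m and z of rod_tip in the frame of foot_hole below -0.009 m and horizontal distance between rod_handle and foot_hole below 0.01 m and angle between rod's own z axis and vertical below 0.08 rad and linear speed of rod below 0.02 m/s); the robot touches nothing.
It fails at once if the rod presses on the lugs or foot with more than 20 N (contact force between rod and cabinet above 20 N).
It fails at once if a bystander is moved by more than 30 mm (distance of any of paint_jar_mid, glue_bottle_mid, stamp_block_mid, water_cup_mid, tape_core_mid, brush_mid, burnisher_knob from where it was at the start of the episode above 0.03 m).
It also fails if it takes over 72 s, if anything falls off the work surface, if the arm or the gripper's body presses on something with over 40 N, if the wrist force passes 120 N, or if a joint passes its speed limit or range.

ROBOT

A 6-joint arm with a two-finger parallel gripper is mounted at the origin on the work surface. World frame = base frame: x ahead of the robot, y to its left, z up, the work surface at z = 0. Lengths are in m, angles in rad, forces in N, time in s.
With the tool pointing down it reaches from about 0.425 to 1.125 m from the base axis. Payload 14.9 kg.
Tool frame: the origin (TCP) lies on the centre line of the jaws, within the pads' length; the fingertips stand 14 mm ahead of it and the grasp point (between the pads) lies 5 mm behind it; y points along the fingers, x is the direction in which the jaws open and shut, and the axes are right-handed (so a half turn about y gives the same grasp; the last joint's range is limited). The gripper opens to 91 mm and grips with 3 to 60 N. Pads are 32 mm wide; open, the fingers measure 118 mm over their backs; the gripper's body (76 mm by 178 mm) begins 60 mm behind the grasp point.
Start: joints at [1.31, 0.379, 1.734, -0, 1.028, -0.033], TCP at [0.158, 0.682, 0.228] pointing down, gripper open.
Joint ranges: [-2.77, 2.77], [-0.74, 2.19], [0, 2.66], [-1.06, 4.2], [0.31, 2.87], [-3.08, 3.08]. Speed limits (rad/s): [1.89, 1.89, 2.39, 3.14, 3.14, 3.14].

INTERFACE

Orientations are given as a unit quaternion [x, y, z, w].
In Python, from bench import manip, optics gives the robot as it stands.
- The arm moves only by the tool carry_out, never from a script. Its argument "moves" is a list of rows, each a list of 6 numbers: the shift along the tool's x, y, z in cm, then the turn, a rotation vector about the tool's x, y, z in rad. A call has exactly 5 rows; each row shifts and turns the commanded pose from where the row before left it, along the tool's axes as they then stand; what a row does not reach is not made up. A row lasts 1/10 s, in which the tool goes at most 50 mm and 8.59 degrees, less where a joint would pass 70% of its speed; a pose out of reach is approached as far as the arm can. A call is refused whole if a number of a shift passes 5 or a number of a turn 0.15, either way. A call with a gripper value outside its range is refused whole. "grip" is the opening, from -1 (shut) to 1 (fully open), set as the call begins (left out, the last holds). The fingers move at their own pace and stop on an object; "grip_force" is the grip in N (left out, the last holds). Time passes only in rows, so rows that do not move let the fingers close, or fill a call up. It gives the time, the measured TCP pose, the force and the opening at its end, in the units of the state.
- manip.get_state(): the state, without advancing time (a new reading comes with each control period).
- optics.camera(name): name is "scene" or "top" or "wrist"; returns a dict with "image" (400x640x3 uint8, red, green, blue), "fx", "fy", "cx", "cy" (pixels), "extrinsics" (4x4, takes a point from world to camera coordinates). Camera axes: x right, y up, looking along -z (the intrinsics and any distortion apply to the point x, -y, -z); pixel columns grow to the right and rows downward; lengths in m; the calibration is good to about 2 mm. The wrist camera is an equidistant fisheye: a pixel r from the principal point sees the ray r / f radians off the axis. A picture is of the moment at which its call begins. There is no depth.
- manip.hand_in(): hands the job in, once; it reports no verdict.
The state is a dict: "time_s": time; "joint_pos": joint angles; "qd": joint speeds; "effort": joint torques, N m; "eef_pos": TCP position; "ee_rot": TCP orientation; "force": force on the tool from outside, world axes, zero at the start; "wrist_torque": the same for the moment, N m; "width": finger opening in m.
Only numpy, scipy, OpenCV 4.12 (cv2) and the standard library are available. Lean on these libraries where they do the work, as an engineer would, in place of code of your own. Each camera call takes 0.05 s, during which the arm holds its last target. There are 200 camera calls.

## Working session

There is one attempt and no reset: what is moved stays moved. The work goes in short steps, Python scripts to look and compute and a tool call to move; the robot and the scene stay as the last step left them, time stands still between calls to the robot, and variables do not carry over. Pictures are saved under pics/ and viewed, about 8 in all and at most 12, crops included, and the job is handed in when it is done.

Besides the shell and the picture viewer there is one more tool, called after "Request:" as name([rows], argument=value, ...), one row to a line, values as JSON. carry_out: Moves the arm, as the interface text tells. Its arguments: {"type":"object","properties":{"moves":{"type":"array"},"grip":{"type":"number"},"grip_force":{"type":"number"}},"required":["moves"]}

```bash
mkdir -p pics
python3 - <<'E'
from bench import manip, optics
import cv2, numpy as np
s=manip.get_state(); print({k:np.round(v,4).tolist() for k,v in s.items()})
for n in ("scene","top"):
    c=optics.camera(n); cv2.imwrite(f"pics/{n}0.png",c["image"][:,:,::-1]); print(n,c["fx"],c["fy"],c["cx"],c["cy"],np.round(c["extrinsics"],4).tolist(),[k for k in c])
E
```

```text
{'time_s': 0.0, 'joint_pos': [1.3097, 0.3794, 1.7348, -0.0, 1.0285, -0.0333], 'qd': [0.0008, 0.0006, -0.0, 0.0011, -0.0001, 0.0001], 'effort': [0.0023, -76.3728, -43.4376, 0.0651, 0.0424, -0.0001], 'eef_pos': [0.158, 0.6815, 0.2273], 'ee_rot': [0.5538, 0.4396, -0.4403, -0.5533], 'force': [0.0169, 0.278, 0.4044], 'wrist_torque': [-0.047, -0.0309, 0.0284], 'width': 0.0911}
scene 363.728031101097 363.728031101097 318.3468365126281 203.78341525609562 [[0.8225, 0.5686, -0.0114, -0.3625], [-0.4589, 0.6754, 0.5773, 0.319], [0.336, -0.4696, 0.8165, -0.9903], [0.0, 0.0, 0.0, 1.0]] ['image', 'fx', 'fy', 'cx', 'cy', 'extrinsics']
top 458.57816990423686 458.57816990423686 328.5496435122411 206.41855811930998 [[-0.0303, -0.9995, 0.0079, -0.1685], [0.9956, -0.0295, 0.0892, -0.5837], [-0.0889, 0.0106, 0.996, -0.9015], [0.0, 0.0, 0.0, 1.0]] ['image', 'fx', 'fy', 'cx', 'cy', 'extrinsics']
```

View pics/scene0.png

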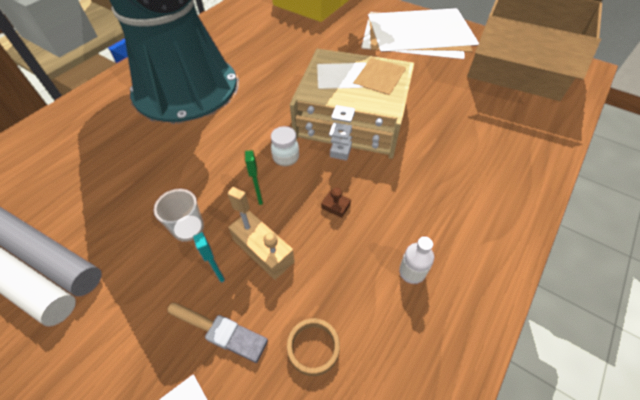

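View pics/top0.png

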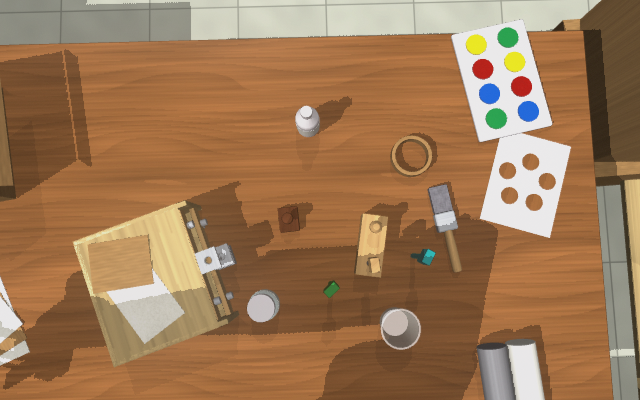

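The scene view shows the cabinet with its lugs at about (342,115). The stand is at (260,240), with the rod handle at (237,195) and the burnisher knob at (270,240). In the top view the handle is near (374,265) and the top lug hole near (208,260). I'll enlarge both areas.

```bash
cat > h.py <<'E'
import numpy as np, cv2
from bench import manip, optics
from scipy.spatial.transform import Rotation as R
def ray(c,u,v,fish=False):
    x,y=(u-c["cx"])/c["fx"],(v-c["cy"])/c["fy"]
    if fish:
        r=np.hypot(x,y); d=np.array([x,y,0])*(np.sin(r)/max(r,1e-9))+[0,0,np.cos(r)]
    else: d=np.array([x,y,1.])
    d=d*[1,-1,-1]; E=np.array(c["extrinsics"]); Rm,t=E[:3,:3],E[:3,3]
    return -Rm.T@t, Rm.T@d
def onz(c,u,v,z,fish=False):
    o,d=ray(c,u,v,fish); return o+d*(z-o[2])/d[2]
def proj(c,p,fish=False):
    E=np.array(c["extrinsics"]); q=(E[:3,:3]@p+E[:3,3])*[1,-1,-1]
    if fish:
        rho=np.hypot(q[0],q[1]); th=np.arctan2(rho,q[2]); q=np.array([q[0]/rho*th,q[1]/rho*th,1])
    return np.array([c["cx"]+c["fx"]*q[0]/q[2],c["cy"]+c["fy"]*q[1]/q[2]])
def st():
    s=manip.get_state(); print({k:np.round(s[k],4).tolist() for k in("time_s","eef_pos","force","wrist_torque","width")}); print("tool axes(cols)",np.round(R.from_quat(s["ee_rot"]).as_matrix(),3).tolist()); return s
E
python3 - <<'E'
from h import *
a=cv2.imread("pics/top0.png")
f=lambda im,x,y,w,h,k:cv2.resize(im[y:y+h,x:x+w],None,fx=k,fy=k,interpolation=cv2.INTER_CUBIC)
cv2.imwrite("pics/c1.png",np.vstack([f(a,340,205,100,75,7)[:290*2][:, :700],]))
L=f(a,350,205,50,80,7);Rr=f(a,175,200,65,80,7)
cv2.imwrite("pics/c1.png",np.hstack([L,Rr])[:600])
E
```

```text
(no output)
```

View pics/c1.png

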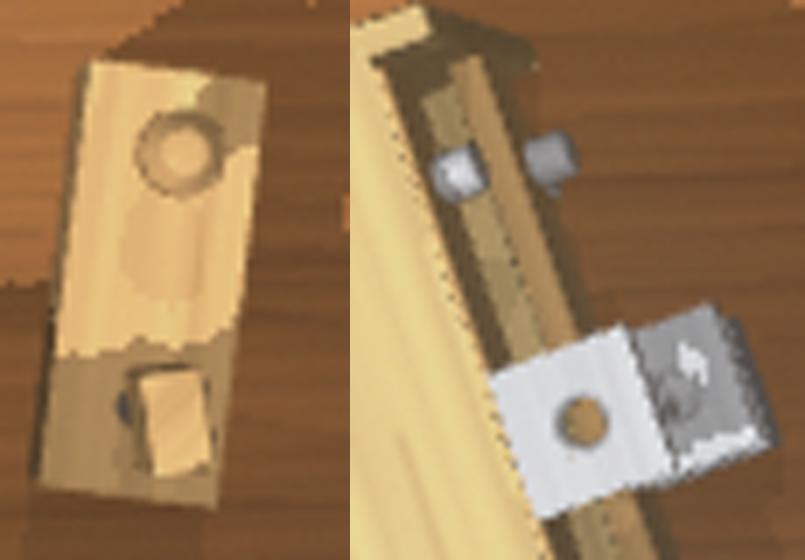

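Run:
```python
from h import *
s=st(); c=optics.camera("top"); sc=optics.camera("scene"); w=optics.camera("wrist")
cv2.imwrite("pics/w0.png",w["image"][:,:,::-1])
L=lambda x,y:(350+x/7-.0,205+y/7); C=lambda x,y:(175+(x-350)/7,200+y/7)
print("lughole",onz(c,*C(582,420),.112))
q=[onz(c,*C(*p),.112) for p in((490,378),(625,325),(672,470),(540,520))]
print(np.round(q,4).tolist())
ax=(q[3]+q[2]-q[0]-q[1]);ay=q[1]+q[2]-q[0]-q[3];print("lug x dir deg",np.degrees(np.arctan2(ax[1],ax[0])),"-y dir",np.degrees(np.arctan2(ay[1],ay[0])),np.linalg.norm(ax)/2,np.linalg.norm(ay)/2)
h=[onz(c,*L(*p),.154) for p in((137,378),(197,370),(210,465),(155,475))]
print("handle top",np.mean(h,0)); a=h[3]+h[2]-h[0]-h[1]; b=h[1]+h[2]-h[0]-h[3];print("long deg",np.degrees(np.arctan2(a[1],a[0])),np.linalg.norm(a)/2,np.degrees(np.arctan2(b[1],b[0])),np.linalg.norm(b)/2)
t=[onz(c,*L(*p),.05) for p in((90,60),(265,83),(217,508),(40,485))]
print("stand",np.mean(t,0),np.round(t,4).tolist())
k=onz(c,*L(180,150),.09);print("knob",k)
# check scene proj
print("scene proj handle",proj(sc,np.mean(h,0)),"lug",proj(sc,onz(c,*C(582,420),.112)))
for n,uv in dict(jar=(262,306),glue=(307,116),stamp=(290,218),cup=(400,328)).items(): print(n,onz(c,*uv,.05))
```

```text
{'time_s': 0.1, 'eef_pos': [0.158, 0.6816, 0.2273], 'force': [0.4819, 0.4797, -0.1473], 'wrist_torque': [0.0331, -0.022, 0.075], 'width': 0.0913}
tool axes(cols) [[0.226, -0.0, -0.974], [0.974, -0.001, 0.226], [-0.001, -1.0, 0.0]]
lughole [0.47970408 0.03634978 0.112     ]
[[0.4913, 0.0601, 0.112], [0.5039, 0.025, 0.112], [0.4661, 0.0132, 0.112], [0.4543, 0.0474, 0.112]]
lug x dir deg -161.7952937567653 -y dir -70.5623573084842 0.03931938446594757 0.0367052223957089
handle top [ 0.46268383 -0.26162105  0.154     ]
long deg -172.99500382564293 0.023788174305755028 -82.94430005037914 0.014388690756465814
stand [ 0.49719273 -0.26824529  0.05      ] [[0.5602, -0.2529, 0.05], [0.5522, -0.3019, 0.05], [0.4342, -0.2836, 0.05], [0.4421, -0.2346, 0.05]]
knob [ 0.53241077 -0.27274821  0.09      ]
scene proj handle [236.16351033 192.06775846] lug [343.13786677 113.15186892]
jar [ 0.38694406 -0.05121307  0.05      ]
glue [ 0.75983838 -0.14795767  0.05      ]
stamp [ 0.5557321  -0.10917901  0.05      ]
cup [ 0.33680874 -0.31638481  0.05      ]
```

Run:
```python
import cv2
a=cv2.imread("pics/scene0.png")
f=lambda im,x,y,w,h,k:cv2.resize(im[y:y+h,x:x+w],None,fx=k,fy=k,interpolation=cv2.INTER_CUBIC)
import numpy as np
cv2.imwrite("pics/c2.png",np.hstack([f(a,215,180,60,70,6),f(a,310,95,70,70,6)]))
```

```text
(no output)
```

View pics/c2.png

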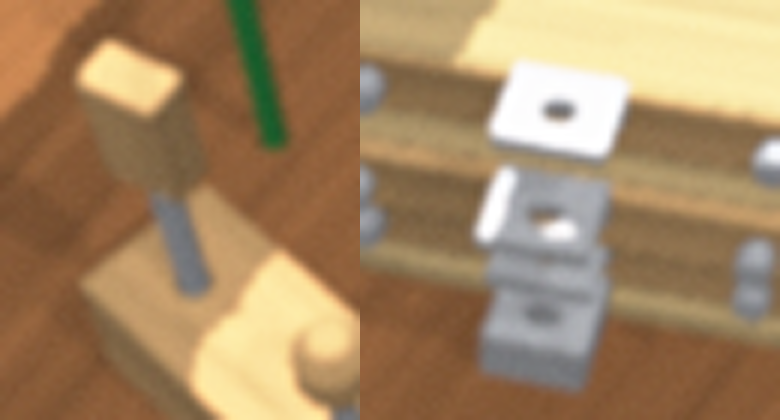

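The scene crop shows three holes: the top one at scene px (343,113), the second lug's at about (341,130.5) and the foot hole at about (340.5,147). The rod handle stands upright. Next I'll work out the hole offsets and the approach rows.

```bash
cat >> h.py <<'E'
def plan(p1,yaw1,n,arc=False,s=None,sgn=0):
    s=s or manip.get_state(); p=np.array(s["eef_pos"]); M=R.from_quat(s["ee_rot"]).as_matrix()
    y0=np.arctan2(M[1,0],M[0,0]); y1=np.radians(yaw1); d=(y1-y0+np.pi)%(2*np.pi)-np.pi
    if sgn and d*sgn<0: d+=sgn*2*np.pi
    p1=np.array(p1,float); rows=[]; yaw=y0; cur=p.copy()
    pol=lambda q:np.array([np.arctan2(q[1],q[0]),np.hypot(q[0],q[1]),q[2]])
    for i in range(1,n+1):
        f=i/n
        if arc:
            a=pol(p)*(1-f)+pol(p1)*f; t=np.array([a[1]*np.cos(a[0]),a[1]*np.sin(a[0]),a[2]])
        else: t=p*(1-f)+p1*f
        X=np.array([np.cos(yaw),np.sin(yaw),0]);Y=np.array([0,0,-1.]);Z=np.cross(X,Y)
        e=(t-cur)*100; v=np.round([e@X,e@Y,e@Z],1 if n>5 else 2); w=np.round(-(y0+d*f-yaw),2)
        rows.append([*v.tolist(),0,float(w),0]); cur=cur+(v[0]*X+v[1]*Y+v[2]*Z)/100; yaw-=w
    for i in range(0,n,5): print(rows[i:i+5])
    print("ends",cur,np.degrees(yaw))
E
python3 - <<'E'
from h import *
s=manip.get_state(); sc=optics.camera("scene")
l1=onz(sc,343,113,.112);l2=onz(sc,340.8,130.5,.08);f=onz(sc,340.5,147.2,.02)
# lug3 front edge centre and lug2 front edge centre (crop px)
C=lambda x,y:(310+(x-360)/6,95+y/6)
e1=onz(sc,*C(549,150),.112);e2=onz(sc,*C(542,238),.08);e3=onz(sc,*C(540,283),.048);ef=onz(sc,*C(537,352),.02)
a=np.radians(18.8);X=np.array([np.cos(a),np.sin(a),0]);Y=np.array([-np.sin(a),np.cos(a),0])
for n,q in dict(l1=l1,l2=l2,f=f,e1=e1,e2=e2,e3=e3,ef=ef).items(): print(n,np.round(q,4),"rel l1 x,y mm",np.round([(q-l1)@X*1e3,(q-l1)@Y*1e3],1))
plan([.463,-.262,.25],-83,25,True,s,-1)
E
```

```text
l1 [0.4792 0.0366 0.112 ] rel l1 x,y mm [0. 0.]
l2 [0.4862 0.0196 0.08  ] rel l1 x,y mm [  1.1 -18.3]
f [0.4824 0.0285 0.02  ] rel l1 x,y mm [ 0.4 -8.7]
e1 [0.4881 0.0169 0.112 ] rel l1 x,y mm [  2.1 -21.5]
e2 [0.4921 0.0085 0.08  ] rel l1 x,y mm [  3.1 -30.7]
e3 [0.4871 0.0172 0.048 ] rel l1 x,y mm [  1.2 -20.9]
ef [0.4913 0.0104 0.02  ] rel l1 x,y mm [  3.  -28.6]
[[-0.9, -0.1, -5.1, 0, 0.11, 0], [-0.6, -0.1, -5.2, 0, 0.11, 0], [-0.5, -0.1, -5.1, 0, 0.11, 0], [-0.4, -0.1, -5.0, 0, 0.12, 0], [-0.0, -0.0, -5.0, 0, 0.11, 0]]
[[0.0, -0.1, -5.0, 0, 0.11, 0], [0.3, -0.1, -4.9, 0, 0.11, 0], [0.4, -0.1, -4.9, 0, 0.11, 0], [0.6, -0.1, -4.8, 0, 0.11, 0], [0.7, -0.1, -4.7, 0, 0.12, 0]]
[[0.9, -0.1, -4.6, 0, 0.11, 0], [1.1, -0.1, -4.6, 0, 0.11, 0], [1.2, -0.1, -4.4, 0, 0.11, 0], [1.4, -0.1, -4.4, 0, 0.11, 0], [1.4, -0.0, -4.3, 0, 0.11, 0]]
[[1.7, -0.1, -4.2, 0, 0.12, 0], [1.7, -0.1, -4.0, 0, 0.11, 0], [1.9, -0.1, -4.0, 0, 0.11, 0], [2.0, -0.1, -3.8, 0, 0.11, 0], [2.1, -0.1, -3.7, 0, 0.11, 0]]
[[2.2, -0.1, -3.7, 0, 0.11, 0], [2.3, -0.1, -3.5, 0, 0.12, 0], [2.4, -0.1, -3.3, 0, 0.11, 0], [2.5, -0.0, -3.2, 0, 0.11, 0], [2.6, -0.1, -3.1, 0, 0.11, 0]]
ends [ 0.46333773 -0.26194756  0.24962944] -82.9077982258046
```

Request:
carry_out([
  [-0.9,-0.1,-5,0,0.11,0],
  [-0.6,-0.1,-5,0,0.11,0],
  [-0.5,-0.1,-5,0,0.11,0],
  [-0.4,-0.1,-5,0,0.12,0],
  [0,0,-5,0,0.11,0],
], grip=1)

```text
time_s: 0.8
eef_pos: [0.3722, 0.5518, 0.2321]
ee_rot: [-0.654, -0.268, 0.268, 0.654]
force: [-0.6, 0.2, 0.8]
width: 0.091
```

Request:
carry_out([
  [0,-0.1,-5,0,0.11,0],
  [0.3,-0.1,-4.9,0,0.11,0],
  [0.4,-0.1,-4.9,0,0.11,0],
  [0.6,-0.1,-4.8,0,0.11,0],
  [0.7,-0.1,-4.7,0,0.12,0],
])

```text
time_s: 1.3
eef_pos: [0.5183, 0.3577, 0.2371]
ee_rot: [-0.703, -0.077, 0.077, 0.703]
force: [0.6, 0.5, -0.1]
width: 0.0911
```

Request:
carry_out([
  [0.9,-0.1,-4.6,0,0.11,0],
  [1.1,-0.1,-4.6,0,0.11,0],
  [1.2,-0.1,-4.4,0,0.11,0],
  [1.4,-0.1,-4.4,0,0.11,0],
  [1.4,0,-4.3,0,0.11,0],
])

```text
time_s: 1.8
eef_pos: [0.5785, 0.136, 0.2412]
ee_rot: [-0.697, 0.116, -0.117, 0.697]
force: [1.5, -0.6, 0.1]
width: 0.0917
```

Request:
carry_out([
  [1.7,-0.1,-4.2,0,0.12,0],
  [1.7,-0.1,-4,0,0.11,0],
  [1.9,-0.1,-4,0,0.11,0],
  [2,-0.1,-3.8,0,0.11,0],
  [2.1,-0.1,-3.7,0,0.11,0],
])

```text
time_s: 2.3
eef_pos: [0.5546, -0.0799, 0.2461]
ee_rot: [-0.638, 0.305, -0.305, 0.638]
force: [-0.1, 0.0, -0.1]
width: 0.0912
```

Request:
carry_out([
  [2.2,-0.1,-3.7,0,0.11,0],
  [2.3,-0.1,-3.5,0,0.12,0],
  [2.4,-0.1,-3.3,0,0.11,0],
  [2.5,0,-3.2,0,0.11,0],
  [2.6,-0.1,-3.1,0,0.11,0],
])

```text
time_s: 2.8
eef_pos: [0.4573, -0.2611, 0.25]
ee_rot: [-0.529, 0.469, -0.469, 0.529]
force: [0.9, -0.3, -0.2]
width: 0.0914
```

Run:
```python
from h import *
s=st(); w=optics.camera("wrist"); cv2.imwrite("pics/w1.png",w["image"][:,:,::-1])
print(w["fx"],w["cx"],w["cy"],np.round(w["extrinsics"],3).tolist())
print("handle top proj",proj(w,np.array([.4627,-.2616,.154]),True))
plan([.463,-.262,.132],-83,5)
```

```text
{'time_s': 2.8, 'eef_pos': [0.4573, -0.2611, 0.25], 'force': [0.9023, -0.3242, -0.1519], 'wrist_torque': [-0.0991, 0.1438, 0.0047], 'width': 0.0914}
tool axes(cols) [[0.119, 0.0, 0.993], [-0.993, -0.0, 0.119], [0.0, -1.0, 0.0]]
309.70691628693146 318.5565103080642 202.8773623289743 [[0.119, -0.993, 0.0, -0.312], [0.963, 0.115, -0.243, -0.378], [0.241, 0.029, 0.97, -0.514], [0.0, 0.0, 0.0, 1.0]]
handle top proj [321.69002044 203.16148177]
[[-0.02, 2.36, 0.17, 0, -0.0, 0], [-0.03, 2.36, 0.16, 0, -0.0, 0], [-0.02, 2.37, 0.17, 0, -0.01, 0], [-0.02, 2.36, 0.17, 0, 0.0, 0], [-0.02, 2.36, 0.17, 0, -0.0, 0]]
ends [ 0.46304126 -0.26201706  0.13199304] -83.06874265901506
```

View pics/w1.png

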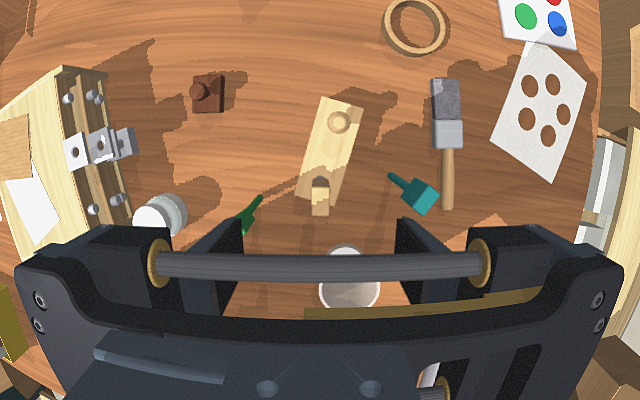

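The handle top shows at about (320,200), within 3 px of the prediction, so I'll go down and grip. The wrist view also shows lug holes near (75,152) and (100,145).

Request:
carry_out([
  [0,2.4,0.2,0,0,0],
  [0,2.4,0.2,0,0,0],
  [0,2.4,0.2,0,0,0],
  [-0.1,2.4,0.1,0,0,0],
  [0,2.2,0.1,0,0,0],
], grip=0.3)

```text
time_s: 3.35
eef_pos: [0.4659, -0.2576, 0.1309]
ee_rot: [0.53, -0.468, 0.468, -0.53]
force: [0.3, 0.1, 0.2]
width: 0.0594
```

Request:
carry_out([
  [0,0,0,0,0,0],
  [0,0,0,0,0,0],
  [0,0,0,0,0,0],
  [0,0,0,0,0,0],
  [0,0,0,0,0,0],
], grip=-1, grip_force=25)

```text
time_s: 3.85
eef_pos: [0.4664, -0.258, 0.1328]
ee_rot: [-0.53, 0.468, -0.469, 0.53]
force: [-0.1, -0.4, -0.1]
width: 0.0222
```

Run:
```python
from h import *
s=st()
w=cv2.imread("pics/w1.png");a=cv2.imread("pics/scene0.png")
A=cv2.resize(w[110:190,50:150],None,fx=4,fy=4,interpolation=cv2.INTER_CUBIC)
B=cv2.resize(a[95:165,322:362],None,fx=8,fy=8,interpolation=cv2.INTER_CUBIC)
z=np.zeros((560,720,3),np.uint8); z[:320,:400]=A; z[:,400:]=B; cv2.imwrite("pics/c3.png",z)
```

```text
{'time_s': 3.85, 'eef_pos': [0.4664, -0.258, 0.1328], 'force': [-0.1425, -0.3663, -0.1401], 'wrist_torque': [-0.105, 0.1123, -0.0395], 'width': 0.0222}
tool axes(cols) [[0.123, 0.001, 0.992], [-0.992, -0.001, 0.123], [0.001, -1.0, 0.001]]
```

View pics/c3.png

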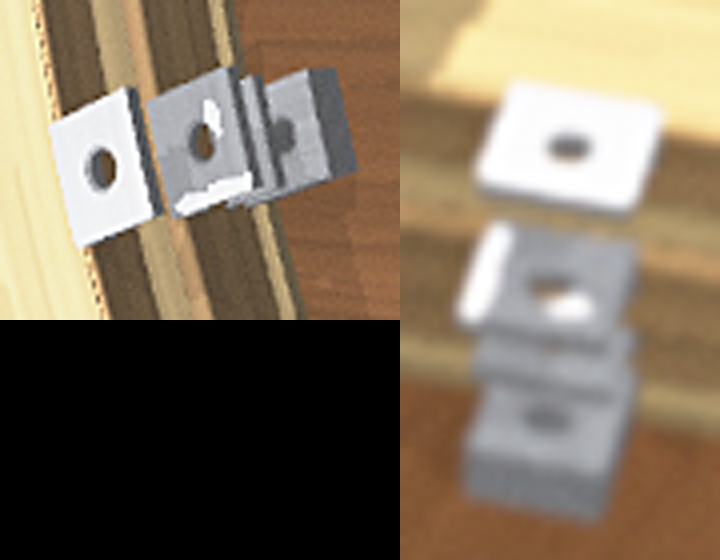

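Lug holes in the wrist view: first (75.5,152), second (100.8,145.5), foot (121,144.3). The third lug shows only a thin front strip.

Request:
carry_out([
  [0,0,0,0,0,0],
  [0,0,0,0,0,0],
  [0,0,0,0,0,0],
  [0,0,0,0,0,0],
  [0,-0.5,0,0,0,0],
])

```text
time_s: 4.35
eef_pos: [0.4661, -0.2582, 0.1368]
ee_rot: [0.53, -0.468, 0.468, -0.53]
force: [1.2, -5.9, -4.9]
width: 0.0164
```

Run:
```python
from h import *
s=st()
c=dict(fx=309.707,fy=309.707,cx=318.5565,cy=202.877,extrinsics=[[0.119, -0.993, 0.0, -0.312], [0.963, 0.115, -0.243, -0.378], [0.241, 0.029, 0.97, -0.514],[0,0,0,1]])
sc=optics.camera("scene")
W=lambda x,y:(50+x/4,110+y/4); S=lambda x,y:(322+(x-400)/8,95+y/8)
a=np.radians(18.8);X=np.array([np.cos(a),np.sin(a),0]);Y=np.array([-np.sin(a),np.cos(a),0])
for nm,cam,P,fish,pts in(("wrist",c,W,True,dict(l1=(102,168,.112),l2=(203,142,.08),f=(284,137,.02),e1=(141,150,.112),e2=(241,132,.08),e3=(262,138,.048))),
  ("scene",sc,S,False,dict(l1=(570,147,.112),l2=(558,296,.08),f=(548,418,.02),e1=(555,200,.112),e2=(544,328,.08),e3=(540,380,.048),b2=(568,230,.08)))):
    z={k:onz(cam,*P(u,v),h,fish) for k,(u,v,h) in pts.items()}
    for k,q in z.items(): print(nm,k,np.round(q,4),"rel f",np.round([(q-z["f"])@X*1e3,(q-z["f"])@Y*1e3],1))
```

```text
{'time_s': 4.35, 'eef_pos': [0.4661, -0.2582, 0.1368], 'force': [1.1773, -5.8847, -4.8883], 'wrist_torque': [-1.7238, -0.2269, 0.0093], 'width': 0.0164}
tool axes(cols) [[0.124, 0.0, 0.992], [-0.992, -0.001, 0.124], [0.001, -1.0, 0.0]]
wrist l1 [0.4796 0.037  0.112 ] rel f [0.7 7.8]
wrist l2 [0.4851 0.02   0.08  ] rel f [  0.5 -10.1]
wrist f [0.4814 0.0294 0.02  ] rel f [0. 0.]
wrist e1 [0.4857 0.0194 0.112 ] rel f [  0.9 -10.8]
wrist e2 [0.489  0.0036 0.08  ] rel f [ -1.1 -26.8]
wrist e3 [0.4838 0.0189 0.048 ] rel f [ -1.1 -10.7]
scene l1 [0.4803 0.0359 0.112 ] rel f [0.3 7.9]
scene l2 [0.4903 0.0169 0.08  ] rel f [  3.6 -13.3]
scene f [0.4825 0.0283 0.02  ] rel f [0. 0.]
scene e1 [0.4879 0.0168 0.112 ] rel f [  1.3 -12.7]
scene e2 [0.4936 0.0048 0.08  ] rel f [  2.9 -25.9]
scene e3 [0.4868 0.0157 0.048 ] rel f [ -0.1 -13.3]
scene b2 [0.4789 0.0397 0.08  ] rel f [ 0.2 11.9]
```

Request:
carry_out([
  [0.2,0,0,0,0,0],
  [0.1,0,0,0,0,0],
  [0,0,0,0,0,0],
  [0,0,0,0,0,0],
  [0,0,0,0,0,0],
])

```text
time_s: 4.9
eef_pos: [0.4663, -0.2606, 0.1368]
ee_rot: [-0.53, 0.468, -0.468, 0.53]
force: [-0.6, -0.1, -1.3]
width: 0.016
```

```bash
python3 -c "
from h import *
st()"
```

```text
{'time_s': 4.9, 'eef_pos': [0.4663, -0.2606, 0.1368], 'force': [-0.607, -0.0688, -1.3417], 'wrist_torque': [-0.2143, 0.1413, -0.0019], 'width': 0.016}
tool axes(cols) [[0.124, -0.0, 0.992], [-0.992, 0.0, 0.124], [-0.0, -1.0, -0.0]]
```

Request:
carry_out([
  [0,-1.5,0,0,0,0],
  [0,-2.5,0,0,0,0],
  [0,-3,0,0,0,0],
  [0,-3,0,0,0,0],
  [0,-2.5,0,0,0,0],
])

```text
time_s: 5.4
eef_pos: [0.4664, -0.2606, 0.2646]
ee_rot: [-0.53, 0.468, -0.468, 0.53]
force: [0.3, -0.5, -0.9]
width: 0.0159
```

Run:
```python
from h import *
s=st(); plan([.5,-.10,.265],-77,5,True,s); 
plan([.480,.0365,.265],-71,10,True,s)
sc=optics.camera("scene"); t=optics.camera("top")
p=np.array(s["eef_pos"]); print("tip proj scene",proj(sc,p-[0,0,.127]),"handle",proj(sc,p))
u,v=proj(sc,p-[0,0,.065]).astype(int)
A=sc["image"][max(v-50,0):v+50,u-40:u+40,::-1]
cv2.imwrite("pics/l1.png",cv2.resize(A,None,fx=6,fy=6,interpolation=cv2.INTER_CUBIC)); print("crop org",u-40,max(v-50,0))
```

```text
{'time_s': 5.4, 'eef_pos': [0.4664, -0.2606, 0.2646], 'force': [0.254, -0.5376, -0.8999], 'wrist_torque': [-0.0883, 0.1255, -0.0262], 'width': 0.0159}
tool axes(cols) [[0.123, 0.001, 0.992], [-0.992, -0.0, 0.123], [0.0, -1.0, 0.001]]
[[-3.01, -0.01, 1.48, 0, -0.02, 0], [-3.05, -0.0, 1.33, 0, -0.02, 0], [-3.07, -0.01, 1.19, 0, -0.02, 0], [-3.09, -0.01, 1.04, 0, -0.02, 0], [-3.11, -0.01, 0.9, 0, -0.02, 0]]
ends [ 0.49999013 -0.10001798  0.26502635] -77.17838674830111
[[-2.9, -0.0, 1.3, 0, -0.02, 0], [-2.8, -0.0, 1.2, 0, -0.02, 0], [-2.9, -0.0, 1.1, 0, -0.02, 0], [-3.0, -0.0, 1.0, 0, -0.02, 0], [-2.9, -0.0, 0.8, 0, -0.02, 0]]
[[-2.9, -0.0, 0.7, 0, -0.02, 0], [-2.9, -0.0, 0.6, 0, -0.03, 0], [-2.9, -0.0, 0.4, 0, -0.02, 0], [-2.9, -0.0, 0.4, 0, -0.02, 0], [-2.9, -0.0, 0.2, 0, -0.02, 0]]
ends [0.47962275 0.03650655 0.26462635] -70.87585100186205
tip proj scene [240.21492033 198.6675652 ] handle [222.78964589 143.74549377]
crop org 192 124
```

View pics/l1.png

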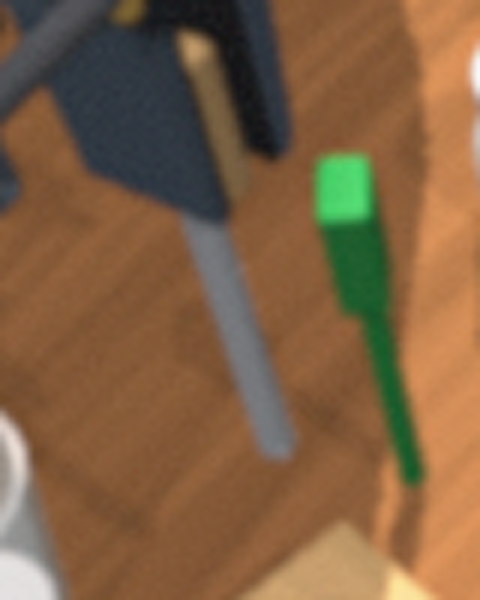

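Rod is out and hanging straight, with its tip seen at scene (238.3,199.3) against a predicted (240.2,198.7). I'll locate the tip and the green look-alike before crossing.

Run:
```python
from h import *
s=st(); sc=optics.camera("scene"); t=optics.camera("top")
print("tip",onz(sc,238.3,199.3,.1376), "rel tcp",onz(sc,238.3,199.3,.1376)-s["eef_pos"])
# shank centre higher: crop (208,225)
print("shank top",onz(sc,192+208/6,124+225/6,.2416)-s["eef_pos"])
o1,d1=ray(sc,192+343/6,124+175/6); o2,d2=ray(t,332,288)
A=np.stack([d1,-d2],1); k=np.linalg.lstsq(A,o2-o1,rcond=None)[0]; print("green top",o1+d1*k[0],o2+d2*k[1])
print("green tip z0",onz(sc,260.7,204,0))
```

```text
{'time_s': 5.5, 'eef_pos': [0.4677, -0.2614, 0.2663], 'force': [0.311, -0.4088, -1.262], 'wrist_torque': [-0.1003, 0.1807, -0.0245], 'width': 0.0164}
tool axes(cols) [[0.124, 0.005, 0.992], [-0.992, -0.003, 0.124], [0.003, -1.0, 0.004]]
tip [ 0.46462735 -0.26332519  0.1376    ] rel tcp [-0.00305903 -0.00190116 -0.12867443]
shank top [ 0.00693863 -0.00760673 -0.02467443]
green top [ 0.42595927 -0.18673124  0.15672482] [ 0.42645047 -0.18621111  0.15667528]
green tip z0 [ 0.42258144 -0.18586846  0.        ]
```

Run:
```python
from h import *
plan([.4823,.0385,.29],-71,10,True)
```

```text
[[-2.9, -0.3, 1.4, 0, -0.02, 0], [-2.9, -0.2, 1.2, 0, -0.02, 0], [-2.9, -0.3, 1.1, 0, -0.02, 0], [-2.9, -0.3, 1.0, 0, -0.02, 0], [-2.9, -0.3, 0.8, 0, -0.02, 0]]
[[-3.0, -0.2, 0.8, 0, -0.02, 0], [-2.9, -0.3, 0.6, 0, -0.03, 0], [-2.9, -0.3, 0.5, 0, -0.02, 0], [-2.9, -0.3, 0.4, 0, -0.02, 0], [-2.9, -0.2, 0.2, 0, -0.02, 0]]
ends [0.48225416 0.03809706 0.28956228] -70.87290841566698
```

Request:
carry_out([
  [-2.9,-1.2,1.4,0,-0.02,0],
  [-2.9,-1.2,1.2,0,-0.02,0],
  [-2.9,0,1.1,0,-0.02,0],
  [-2.9,0,1,0,-0.02,0],
  [-2.9,0,0.8,0,-0.02,0],
])

```text
time_s: 6.1
eef_pos: [0.4965, -0.1076, 0.2847]
ee_rot: [0.553, -0.442, 0.44, -0.553]
force: [0.2, 0.2, -1.5]
width: 0.0158
```

Request:
carry_out([
  [-3,0,0.8,0,-0.02,0],
  [-2.9,0,0.6,0,-0.03,0],
  [-2.9,0,0.5,0,-0.02,0],
  [-2.9,0,0.4,0,-0.02,0],
  [-2.9,0,0.2,0,-0.02,0],
])

```text
time_s: 6.6
eef_pos: [0.4814, 0.0391, 0.2847]
ee_rot: [0.577, -0.41, 0.409, -0.576]
force: [-0.0, -0.3, -0.9]
width: 0.0161
```

Request:
carry_out([
  [0,1.2,0,0,0,0],
  [0,1,0,0,0,0],
  [0,0.5,0,0,0,0],
  [0,0,0,0,0,0],
  [0,0,0,0,0,0],
])

```text
time_s: 7.1
eef_pos: [0.4824, 0.0374, 0.2587]
ee_rot: [0.576, -0.41, 0.41, -0.576]
force: [0.3, -0.3, -0.6]
width: 0.0159
```

Run:
```python
from h import *
s=st(); sc=optics.camera("scene"); w=optics.camera("wrist"); np.savez("w2.npz",**w)
A=cv2.resize(sc["image"][50:150,300:380,::-1],None,fx=5,fy=5,interpolation=cv2.INTER_CUBIC)
p=np.array(s["eef_pos"]); h=np.array([.48,.0365,.112]); u,v=proj(w,h,True).astype(int); print("w",u,v,"scene",proj(sc,h), proj(sc,p-[0,0,.127]))
B=w["image"][max(v-50,0):v+50,u-40:u+40,::-1]; B=cv2.resize(B,None,fx=5,fy=5,interpolation=cv2.INTER_CUBIC); print("worg",u-40,max(v-50,0))
z=np.zeros((500,800,3),np.uint8); z[:,:400]=A; z[:B.shape[0],400:400+B.shape[1]]=B; cv2.imwrite("pics/m1.png",z)
```

```text
{'time_s': 7.1, 'eef_pos': [0.4824, 0.0374, 0.2587], 'force': [0.303, -0.3255, -0.6329], 'wrist_torque': [-0.0721, 0.0787, 0.0016], 'width': 0.0159}
tool axes(cols) [[0.327, -0.001, 0.945], [-0.945, -0.0, 0.327], [-0.0, -1.0, -0.001]]
w 319 198 scene [343.29727806 113.16495228] [344.97534921 105.79363545]
worg 279 148
```

View pics/m1.png

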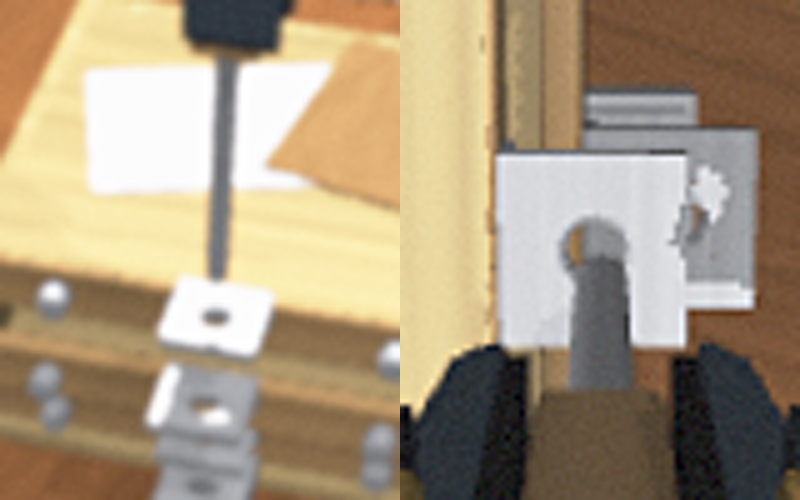

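The scene view shows the tip at about (343.2,106.2) just above the hole at (343,113.4). The wrist view shows the tip at (319.4,200.4) and the hole at (317.8,197.6).

Run:
```python
from h import *
w=dict(np.load("w2.npz")); s=st(); sc=optics.camera("scene"); a=R.from_quat(s["ee_rot"]).as_matrix()
for n,t,h in (("w",onz(w,319.4,200.4,.131,True),onz(w,317.8,197.6,.112,True)),("s",onz(sc,343.2,106.2,.131),onz(sc,343.0,113.4,.112))):
    print(n,t,h,"need tool xyz mm",np.round(a.T@(h-t)*1e3,1),"tip rel tcp tool",np.round(a.T@(t-s["eef_pos"])*1e3,1))
```

```text
{'time_s': 7.2, 'eef_pos': [0.4826, 0.0375, 0.2592], 'force': [0.4816, -0.1549, -1.2812], 'wrist_torque': [-0.0519, 0.1156, 0.0078], 'width': 0.0161}
tool axes(cols) [[0.327, 0.0, 0.945], [-0.945, 0.0, 0.327], [0.0, -1.0, 0.0]]
w [0.48266165 0.03804184 0.131     ] [0.48054931 0.0389602  0.112     ] need tool xyz mm [-1.6 19.  -1.7] tip rel tcp tool [-5.000e-01  1.282e+02  1.000e-01]
s [0.47968233 0.0350532  0.131     ] [0.47987708 0.03554441 0.112     ] need tool xyz mm [-0.4 19.   0.3] tip rel tcp tool [  1.4 128.2  -3.6]
```

Request:
carry_out([
  [-0.1,0.6,-0.1,0,0,0],
  [0,0.6,0,0,0,0],
  [0,0.5,0,0,0,0],
  [0,0.5,0,0,0,0],
  [0,0,0,0,0,0],
])

```text
time_s: 7.75
eef_pos: [0.481, 0.0386, 0.2361]
ee_rot: [0.576, -0.41, 0.41, -0.576]
force: [0.7, -0.4, -1.9]
width: 0.016
```

Request:
carry_out([
  [0,0.3,0,0,0,0],
  [0,0.3,0,0,0,0],
  [0,0.4,0,0,0,0],
  [0,0.4,0,0,0,0],
  [0,0,0,0,0,0],
])

```text
time_s: 8.25
eef_pos: [0.4811, 0.0386, 0.2225]
ee_rot: [0.576, -0.41, 0.41, -0.576]
force: [1.4, 0.8, -0.5]
width: 0.0154
```

```bash
python3 -c "
from h import *
st()"
```

```text
{'time_s': 8.25, 'eef_pos': [0.4811, 0.0386, 0.2225], 'force': [1.4061, 0.827, -0.5322], 'wrist_torque': [-0.0931, -0.2814, -0.0341], 'width': 0.0154}
tool axes(cols) [[0.328, -0.0, 0.945], [-0.945, -0.0, 0.328], [0.0, -1.0, -0.0]]
```

Request:
carry_out([
  [0,0.3,0.05,0,0,0],
  [0,0.3,0,0,0,0],
  [0,0.3,0,0,0,0],
  [0,0,0,0,0,0],
  [0,0,0,0,0,0],
])

```text
time_s: 8.75
eef_pos: [0.4815, 0.0387, 0.2138]
ee_rot: [0.576, -0.41, 0.41, -0.576]
force: [-0.2, -1.0, -0.6]
width: 0.0161
```

Request:
carry_out([
  [0.3,0,0,0,0,0],
  [0.4,0,0,0,0,0],
  [0.4,0,0,0,0,0],
  [0.4,0,0,0,0,0],
  [0.2,0,0,0,0,0],
])

```text
time_s: 9.25
eef_pos: [0.4873, 0.0222, 0.2139]
ee_rot: [-0.576, 0.41, -0.41, 0.576]
force: [0.2, 0.6, -1.5]
width: 0.0158
```

Request:
carry_out([
  [0,0,0,0,0,0],
  [0,0.2,0,0,0,0],
  [0,0.3,0,0,0,0],
  [0,0.3,0,0,0,0],
  [0,0,0,0,0,0],
])

```text
time_s: 9.75
eef_pos: [0.4869, 0.0227, 0.2053]
ee_rot: [0.576, -0.41, 0.41, -0.576]
force: [-0.6, -0.4, -2.2]
width: 0.0159
```

Request:
carry_out([
  [0,0.2,0,0,0,0],
  [0,0.2,0,0,0,0],
  [0,0.2,0,0,0,0],
  [0,0,0,0,0,0],
  [0,0,0,0,0,0],
])

```text
time_s: 10.25
eef_pos: [0.4871, 0.0227, 0.1999]
ee_rot: [0.576, -0.41, 0.41, -0.576]
force: [1.0, 0.6, -1.0]
width: 0.0158
```

Request:
carry_out([
  [0,0.4,0,0,0,0],
  [0,0.5,0,0,0,0],
  [0,0.5,0,0,0,0],
  [0,0.4,0,0,0,0],
  [0,0,0,0,0,0],
])

```text
time_s: 10.75
eef_pos: [0.487, 0.0227, 0.1813]
ee_rot: [0.576, -0.41, 0.41, -0.576]
force: [0.2, -0.0, -1.0]
width: 0.0158
```

Request:
carry_out([
  [-0.3,0,0,0,0,0],
  [-0.4,0,0,0,0,0],
  [-0.4,0,0,0,0,0],
  [-0.3,0,0,0,0,0],
  [-0.2,0,0,0,0,0],
])

```text
time_s: 11.25
eef_pos: [0.4819, 0.0381, 0.182]
ee_rot: [-0.576, 0.41, -0.41, 0.576]
force: [1.1, -2.0, -2.5]
width: 0.0159
```

Request:
carry_out([
  [0,0,0,0,0,0],
  [0,0.2,0,0,0,0],
  [0,0.2,0,0,0,0],
  [0,0.2,0,0,0,0],
  [0,0,0,0,0,0],
])

```text
time_s: 11.75
eef_pos: [0.4818, 0.0377, 0.1756]
ee_rot: [0.576, -0.41, 0.41, -0.576]
force: [-0.0, 0.5, -1.4]
width: 0.0163
```

Request:
carry_out([
  [0,0.2,0,0,0,0],
  [0,0.2,0,0,0,0],
  [0,0.1,0,0,0,0],
  [0,0,0,0,0,0],
  [0,0,0,0,0,0],
])

```text
time_s: 12.25
eef_pos: [0.482, 0.0378, 0.1709]
ee_rot: [-0.576, 0.41, -0.41, 0.576]
force: [0.5, -0.4, -1.0]
width: 0.016
```

Request:
carry_out([
  [0,0.2,0,0,0,0],
  [0,0.3,0,0,0,0],
  [0,0.3,0,0,0,0],
  [0,0.3,0,0,0,0],
  [0,0,0,0,0,0],
])

```text
time_s: 12.75
eef_pos: [0.4818, 0.0378, 0.1595]
ee_rot: [0.576, -0.41, 0.41, -0.576]
force: [0.4, -0.4, -1.2]
width: 0.0157
```

Request:
carry_out([
  [0,0.3,0,0,0,0],
  [0,0.3,0,0,0,0],
  [0.3,0,0,0,0,0],
  [0.4,0,0,0,0,0],
  [0,0,0,0,0,0],
])

```text
time_s: 13.25
eef_pos: [0.4843, 0.0308, 0.1539]
ee_rot: [0.576, -0.41, 0.41, -0.576]
force: [0.3, 1.0, -1.6]
width: 0.0158
```

Request:
carry_out([
  [0,0,0,0,0,0],
  [0,0.2,0,0,0,0],
  [0,0.2,0,0,0,0],
  [0,0.2,0,0,0,0],
  [0,0,0,0,0,0],
])

```text
time_s: 13.75
eef_pos: [0.484, 0.0312, 0.1476]
ee_rot: [0.576, -0.41, 0.41, -0.576]
force: [0.4, -0.4, -1.4]
width: 0.0159
```

Request:
carry_out([
  [0,0.1,0,0,0,0],
  [0,0,0,0,0,0],
  [0,0.1,0,0,0,0],
  [0,0,0,0,0,0],
  [0,0,0,0,0,0],
])

```text
time_s: 14.25
eef_pos: [0.4842, 0.0312, 0.1459]
ee_rot: [0.576, -0.41, 0.41, -0.576]
force: [-0.3, 0.6, -0.6]
width: 0.0162
```

```bash
python3 -c "
from h import *
st()"
```

```text
{'time_s': 14.25, 'eef_pos': [0.4842, 0.0312, 0.1459], 'force': [-0.255, 0.6023, -0.6028], 'wrist_torque': [-0.0166, 0.0999, 0.0384], 'width': 0.0162}
tool axes(cols) [[0.328, -0.0, 0.945], [-0.945, 0.0, 0.328], [-0.0, -1.0, -0.0]]
```

Still free, so I'll keep going in small steps.

Request:
carry_out([
  [0,0.1,0,0,0,0],
  [0,0,0,0,0,0],
  [0,0.1,0,0,0,0],
  [0,0,0,0,0,0],
  [0,0,0,0,0,0],
])

```text
time_s: 14.75
eef_pos: [0.4841, 0.0312, 0.1439]
ee_rot: [0.576, -0.41, 0.41, -0.576]
force: [-0.2, 0.4, -1.0]
width: 0.0158
```

Request:
carry_out([
  [0,0.15,0,0,0,0],
  [0,0.15,0,0,0,0],
  [0,0.1,0,0,0,0],
  [0,0.1,0,0,0,0],
  [0,0,0,0,0,0],
])

```text
time_s: 15.25
eef_pos: [0.4842, 0.0312, 0.1388]
ee_rot: [0.576, -0.41, 0.41, -0.576]
force: [-0.4, 0.2, -0.6]
width: 0.0158
```

Request:
carry_out([
  [0,0.1,0,0,0,0],
  [0,0,0,0,0,0],
  [0,0.1,0,0,0,0],
  [0,0,0,0,0,0],
  [0,0,0,0,0,0],
])

```text
time_s: 15.75
eef_pos: [0.4841, 0.0312, 0.1369]
ee_rot: [0.576, -0.41, 0.41, -0.576]
force: [-0.7, 0.3, -0.6]
width: 0.0158
```

Request:
carry_out([
  [0,0.1,0,0,0,0],
  [0,0,0,0,0,0],
  [0,0.05,0,0,0,0],
  [0,0,0,0,0,0],
  [0,0,0,0,0,0],
])

```text
time_s: 16.25
eef_pos: [0.4841, 0.0312, 0.1354]
ee_rot: [0.576, -0.41, 0.41, -0.576]
force: [-0.9, -0.1, -1.4]
width: 0.0157
```

Request:
carry_out([
  [0,0.1,0,0,0,0],
  [0,0,0,0,0,0],
  [0,0.05,0,0,0,0],
  [0,0,0,0,0,0],
  [0,0,0,0,0,0],
])

```text
time_s: 16.75
eef_pos: [0.4843, 0.0312, 0.134]
ee_rot: [-0.576, 0.41, -0.41, 0.576]
force: [-1.1, 0.3, 2.2]
width: 0.0164
```

Upward force at TCP z 0.134 means the shoulder is on the top lug. I'll release, then go straight up.

Request:
carry_out([
  [0,0,0,0,0,0],
  [0,0,0,0,0,0],
  [0,0,0,0,0,0],
  [0,0,0,0,0,0],
  [0,0,0,0,0,0],
], grip=0.3)

```text
time_s: 17.25
eef_pos: [0.4842, 0.0312, 0.1339]
ee_rot: [-0.576, 0.41, -0.41, 0.576]
force: [0.4, -0.2, 0.0]
width: 0.0529
```

Request:
carry_out([
  [0,-0.5,0,0,0,0],
  [0,-2,0,0,0,0],
  [0,-4,0,0,0,0],
  [0,-4,0,0,0,0],
  [0,-3,0,0,0,0],
])

```text
time_s: 17.75
eef_pos: [0.4845, 0.0312, 0.2717]
ee_rot: [-0.576, 0.409, -0.411, 0.577]
force: [-0.1, -0.0, -0.1]
width: 0.0593
```

Run:
```python
from h import *
s=st(); sc=optics.camera("scene"); w=optics.camera("wrist")
A=cv2.resize(sc["image"][70:170,300:380,::-1],None,fx=5,fy=5,interpolation=cv2.INTER_CUBIC)
h=np.array([.482,.029,.157]); u,v=proj(w,h,True).astype(int); print("w",u,v,"scene handle top",proj(sc,h))
B=w["image"][max(v-50,0):v+50,u-40:u+40,::-1]; B=cv2.resize(B,None,fx=5,fy=5,interpolation=cv2.INTER_CUBIC)
z=np.zeros((500,800,3),np.uint8); z[:,:400]=A; z[:B.shape[0],400:400+B.shape[1]]=B; cv2.imwrite("pics/f1.png",z)
```

```text
{'time_s': 17.75, 'eef_pos': [0.4845, 0.0312, 0.2717], 'force': [-0.0548, -0.0447, -0.1278], 'wrist_torque': [-0.0951, 0.0991, -0.0072], 'width': 0.0593}
tool axes(cols) [[0.328, 0.002, 0.945], [-0.945, 0.0, 0.328], [0.001, -1.0, 0.002]]
w 320 209 scene handle top [343.13135759  97.77996548]
```

View pics/f1.png

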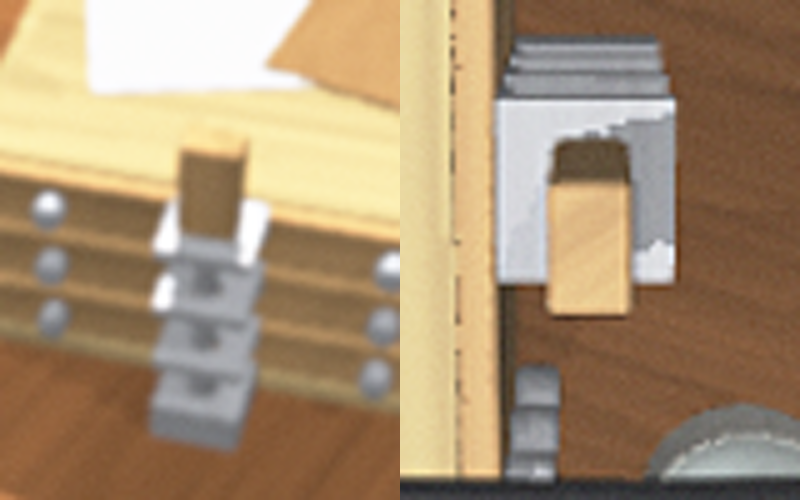

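The lugs and foot are in line. The handle stands upright on the top lug, with its top at scene (342.6,98) against a predicted (343.1,97.8), and the gripper is clear.

```bash
python3 -c "
from bench import manip
print(manip.hand_in())"
```

```text
the job is handed in; nothing more can be done
None
```

The locking rod is through all three lugs and in the foot hole, with its shoulder on the top lug. I released it and handed the job in at about 18 s; no verdict was reported.

- **Threading:** I lifted the rod out of its stand and put it through the top lug. I then slid the drawers along y to reach each hole: about 17 mm toward -y for the second lug, 16 mm back for the third, then 7 mm toward -y for the foot.
- **Forces:** While threading, the wrist readings I took showed at most about 2.5 N on any axis. As the shoulder seated, the vertical reading rose by about 3 N. The limit on lugs and foot is 20 N.
- **Final look:** The lugs and foot are in line, the handle stands upright on the top lug, and its top is within 1 px of where it should be. The gripper is about 14 cm above where it let go, with the wrist force near zero.
- **Disagreements:** Before insertion, the two cameras differed by up to about 3 mm on where the tip sat relative to the hole. I used the average, and the rod went in at the first try. When first gripped in the stand, the rod pressed sideways with about 6 N; a 3 mm shift relieved it before the lift.
- **Not checked:** I did not measure the tip's depth in the foot directly. It is inferred from the shoulder contact. I also did not look at the bystanders again at the end.

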